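# Gauge the gearbox sleeve with the sliding jaw

### The job

Gauge the steel sleeve that lies in the blue row of the rack: lay it in the groove of the length gauge, between the anvil and the open jaw, and let go of it; then slide the jaw along until it has brought the sleeve up against the anvil and touches it with no play left, without driving the jaw hard into it, and leave it so. Leave the other two sleeves in their rows and the gear, brass ring and spanner where they are.

Things in the scene. Friction and masses are not known exactly. Their poses are not given: they have to be found in the camera images.
- gauge: (all sizes in mm) length gauge fixed on the bench: green base 60 wide, 280 long, 9 high, with a dark V groove along its +y and an upright dark steel anvil block (44 wide, 20 thick, top 55 above the bench) at the groove's start. Origin on the bench under the anvil's inner face, on the groove's centre line; y = 0 is the anvil face
- groove (a point): (sizes in mm) point on the groove's line at the anvil face, 25 above the bench: the axis height of a sleeve lying in the groove. Axes as the gauge's: the groove runs 235 along +y. Its edges stand 19 wide, 15.5 above the bench
- jaw (a joint): the gauge's sliding jaw; value = free gap in m between the anvil face and the jaw face (0 to 0.190). It slides stiffly along the groove and stays where it is left; it starts wide open
- jaw_top (a point): (sizes in mm) top centre of the red grip on the sliding jaw, 81 above the bench. Grip 28 across the groove, 20 along it, 32 tall; below it the aluminium jaw block, 44 across, 24 along the groove, 13 to 49 above the bench. The jaw face that touches the sleeve lies 12 from this point towards the anvil
- rack: (sizes in mm) black sleeve rack fixed on the bench, 185 (x) by 145 (y), 7 high, with three parallel V rows along its y at x = -66, 0, +66: the middle row is blue, the outer two yellow. Origin at the centre of its underside. Row edges stand 19 wide, 13.5 above the bench; a sleeve in a row has its axis 23 above the bench
- blue_row (a point): middle of the blue row, on the axis of the sleeve lying in it (23 mm above the bench)
- sleeve_short: plain bright steel sleeve (a round bar to the gripper), diameter 26 mm, length 70 mm, about 154 g; the three sleeves look alike but for length. Origin at its centre, on its axis; its y axis runs along its length. At the start it lies in one of the three rows of the rack (any of them)
- sleeve_middle: plain bright steel sleeve (a round bar to the gripper), diameter 26 mm, length 95 mm, about 209 g; the three sleeves look alike but for length. Origin at its centre, on its axis; its y axis runs along its length. At the start it lies in one of the three rows of the rack (any of them)
- sleeve_long: plain bright steel sleeve (a round bar to the gripper), diameter 26 mm, length 120 mm, about 264 g; the three sleeves look alike but for length. Origin at its centre, on its axis; its y axis runs along its length. At the start it lies in one of the three rows of the rack (any of them)
- gear: bystander: dark steel gear with a hub, diameter 72 mm, 34 mm tall, standing on the bench; origin at the centre of its underside
- synchro_ring: bystander: brass ring, outer diameter 68 mm, 12 mm high, flat on the bench; origin at the centre of its underside
- spanner: bystander: dark steel spanner 180 mm long lying flat on the bench; origin under its middle
Not all that is in view belongs to the job. What is shaped like the sleeve_long but green is not meant.

How it is judged:
By the outcome, as a careful person would: the job done as asked, in the order asked, and still so for the second after the job is handed in, with the robot touching nothing.
It also fails if it takes over 51 s, if anything falls off the work surface, if the arm or the gripper's body presses on something with over 40 N, if the wrist force passes 120 N, or if a joint passes its speed limit or range.

### The arm

A 6-joint arm with a two-finger parallel gripper is mounted at the origin on the work surface. World frame = base frame: x ahead of the robot, y to its left, z up, the work surface at z = 0. Lengths are in mm, angles in rad, forces in N, time in s.
With the tool pointing down it reaches from about 275 to 750 mm from the base axis. Payload 10.2 kg.
Tool frame: the origin (TCP) lies between the finger pads; the fingertips stand 8 mm ahead of it and the grasp point (between the pads) lies 11 mm behind it; z points along the fingers, y is the line along which they close (so a half turn about z gives the same grasp; the last joint's range is limited). The gripper opens to 85 mm and grips with 20 to 120 N. Pads are 22 mm wide; open, the fingers measure 114 mm over their backs; the gripper's body (76 mm by 85 mm) begins 54 mm behind the grasp point. The pads swing forward as they close: fully open they stand 13 mm farther back than shut.
Start: joints at [0.926, 0.313, 1.498, -0, 1.331, -0.223], TCP at [214.95, 478.986, 239.294] pointing down, gripper open.
Joint ranges: [-2.94, 2.94], [-0.97, 2.17], [0.19, 2.56], [-1.23, 4.37], [0.02, 3.11], [-2.88, 2.88]. Speed limits (rad/s): [2.39, 2.39, 3.01, 3.14, 3.14, 3.14].

### API

Orientations are given as a unit quaternion [w, x, y, z].
In Python, from rig import * gives the robot as it stands.
- The arm moves only by the shell command python3 -m handwheel 'ROWS' [FORCE]. ROWS is JSON, a list that holds one entry, the list of rows, each a list of 7 numbers: the shift along the world's x, y, z in mm, then the turn, a rotation vector about the world's x, y, z in degrees, then the opening, from -1 (shut) to 1 (fully open). A call has 1 to 8 rows; each row shifts and turns the commanded pose from where the row before left it; what a row does not reach is not made up. A row lasts 1/8 s, in which the tool goes at most 62.5 mm and 10.7 degrees, less where a joint would pass 70% of its speed; a pose out of reach is approached as far as the arm can. A call is refused whole if a number of a shift passes 62.5 or a number of a turn 10.7, either way. A call with a gripper value outside its range is refused whole. The fingers move at their own pace and stop on an object; FORCE is the grip in N (left out, the last holds). Time passes only in rows, so rows that do not move let the fingers close. It gives the time, the measured TCP pose, the force, the opening and the grip force at its end, in the units of the state.
- sense(): the state, without advancing time (a new reading comes with each control period).
- capture(name): name is "scene" or "top"; returns a dict with "image" (384x512x3 uint8, red, green, blue), "fx", "fy", "cx", "cy" (pixels), "rvec" (rotation vector, rad) and "tvec" (3), from world to camera coordinates, as OpenCV has them. Camera axes: x right, y down, z forward; pixel columns grow to the right and rows downward; lengths in mm; the calibration is good to about 2 mm. A picture is of the moment at which its call begins. There is no depth.
- finish_job(): hands the job in; it is judged then, once.
The state is a dict: "time_s": time; "joints": joint angles; "dq": joint speeds; "tau": joint torques, N m; "eef_pos": TCP position; "ee_rot": TCP orientation; "force": force on the tool from outside, world axes, zero at the start; "wrist_torque": the same for the moment, N m; "grip_width": opening from 0.0 (shut) to 1.0 (fully open); "grip_force": force on a finger pad.
Only numpy, scipy, OpenCV 4.12 (cv2) and the standard library are available. Lean on these libraries where they do the work, as an engineer would, in place of code of your own. Each camera call takes 0.05 s, during which the arm holds its last target. There are 200 camera calls.

## Working session

There is one attempt and no reset: what is moved stays moved. The work goes in short steps, Python scripts to look and compute and a shell command to move; the robot and the scene stay as the last step left them, time stands still between calls to the robot, and variables do not carry over. Pictures are saved under pics/ and viewed, at most 10 in all, crops included, and the job is handed in when it is done.

```bash
mkdir -p pics; ls; python3 - <<'E'
from rig import *
import cv2
print(sense())
for n in("scene","top"):
    c=capture(n); cv2.imwrite(f"pics/{n}0.png",cv2.resize(c["image"][:,:,::-1],(800,600),interpolation=cv2.INTER_CUBIC))
    print(n,c["fx"],c["fy"],c["cx"],c["cy"],c["rvec"],c["tvec"])
E
```

```text
pics
{'time_s': 0.0, 'joints': array([ 9.25594776e-01,  3.13447928e-01,  1.49842484e+00,  2.75098288e-06,
        1.33099637e+00, -2.23371646e-01]), 'dq': array([ 0.00033205, -0.00168401, -0.00020985, -0.00092293,  0.0004025 ,
       -0.00026303]), 'tau': array([-1.17705789e-03, -4.12250662e+01, -2.59745389e+01, -2.69604134e-04,
        4.15256945e-03,  1.34569527e-05]), 'eef_pos': array([214.79911981, 478.78276385, 238.74073623]), 'ee_rot': array([-2.69761289e-04,  2.09354942e-01,  9.77839507e-01, -5.78433354e-04]), 'force': array([ 0.24410059,  0.91551089, -0.36447138]), 'wrist_torque': array([-0.00296815,  0.03924501, -0.02038478]), 'grip_force': 0.0, 'grip_width': 0.9979515222628602}
scene 420.12496073108935 420.12496073108935 254.0662018214003 194.48286736811056 [ 2.19612723  0.63870755 -0.3263833 ] [-491.11147143 -115.26990498 1439.53705638]
top 420.2414612332232 420.2414612332232 263.1737723139794 191.93532200422948 [ 2.09040907 -2.10338352  0.24367597] [  34.57801494  589.6462395  1221.68387026]
```

View pics/scene0.png

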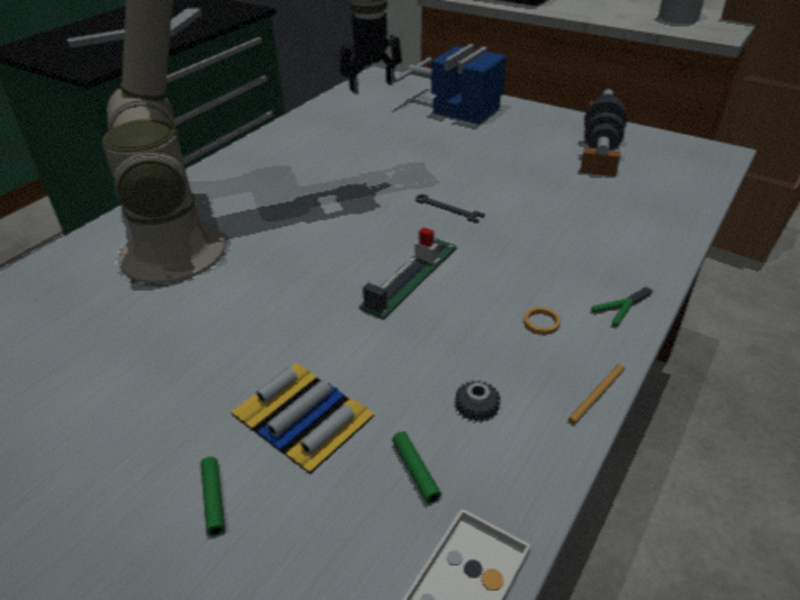

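View pics/top0.png

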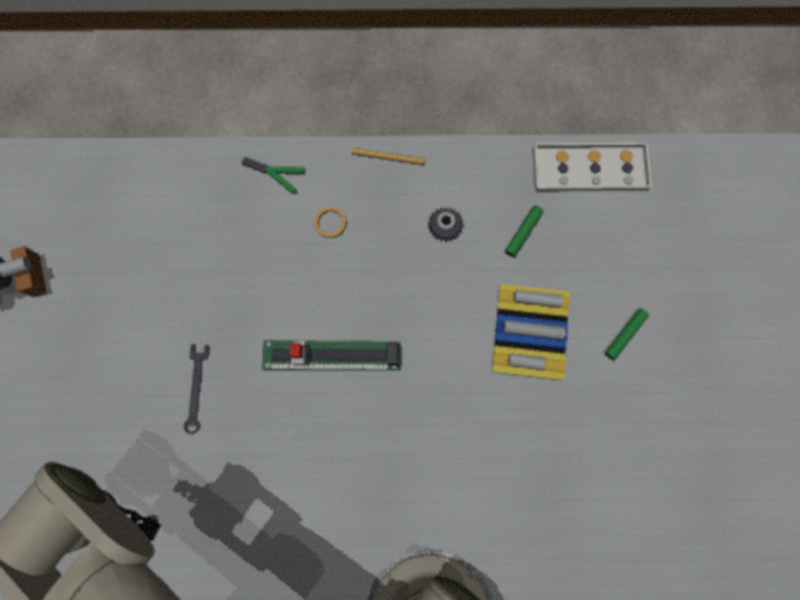

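Scene view: rack at about (303,415) with the long sleeve in the blue row; gauge from anvil (375,297) to jaw (427,240). Top view (800 px scale): sleeve from (505,327) to (566,332), anvil at (393,355), red grip at (297,352). Next, close crops for accurate pixels.

```bash
cat > h.py <<'E'
from rig import *
import cv2, numpy as np
def cam(c):
    K=np.array([[c["fx"],0,c["cx"]],[0,c["fy"],c["cy"]],[0,0,1.]])
    R=cv2.Rodrigues(np.array(c["rvec"],float))[0]; t=np.array(c["tvec"],float).reshape(3)
    return K,R,t
def onz(c,uv,z):
    K,R,t=cam(c); d=R.T@np.linalg.inv(K)@np.array([uv[0],uv[1],1.]); o=-R.T@t
    return o+d*(z-o[2])/d[2]
def tri(c1,p1,c2,p2):
    P=[K@np.c_[R,t] for K,R,t in (cam(c1),cam(c2))]
    X=cv2.triangulatePoints(P[0],P[1],np.array(p1,float),np.array(p2,float)).ravel(); return X[:3]/X[3]
def proj(c,X):
    K,R,t=cam(c); return cv2.projectPoints(np.atleast_2d(np.array(X,float)),cv2.Rodrigues(R)[0],t,K,None)[0][:,0]
def crop(c,x,y,w,h,s):
    return cv2.resize(c["image"][y:y+h,x:x+w,::-1],None,fx=s,fy=s,interpolation=cv2.INTER_CUBIC)
E
python3 - <<'E'
from h import *
S,T=capture("scene"),capture("top")
a=crop(T,160,205,110,50,4); a=np.hstack([a,crop(T,305,175,80,50,4)])
b=np.hstack([crop(S,145,225,100,80,4),crop(S,220,140,90,80,4)])
o=np.zeros((530,760,3),np.uint8); o[:200,:760]=a; o[205:525,:760]=b
cv2.imwrite("pics/crop1.png",o)
s=.64
for n,p,q,in (("sleeve-mid",(302,408),(536,329)),("grip",(427,232),(297,347)),("anviltop",(375,289),(393,352))):
    print(n,tri(S,np.array(p)*s,T,np.array(q)*s))
E
```

```text
sleeve-mid [ 541.43127547 -217.74382256   22.84655816]
grip [496.64280024 251.0861266   78.66277761]
anviltop [490.8362783   68.43077168  51.76764059]
```

View pics/crop1.png

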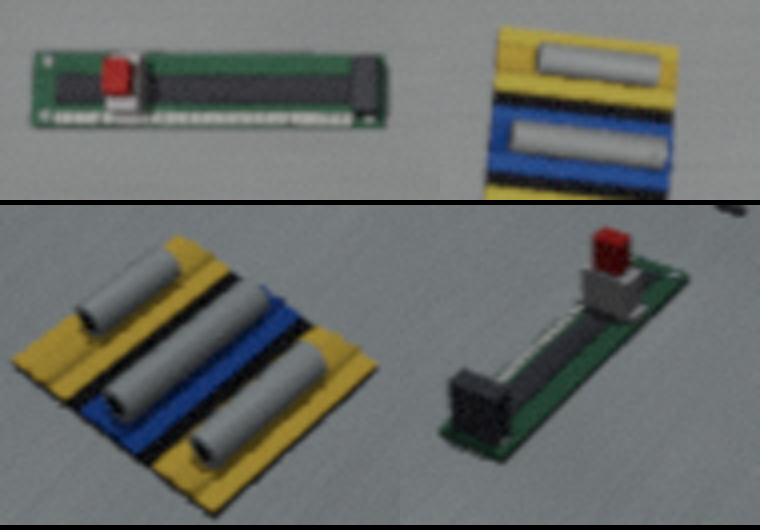

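Crops (4x): in the top view the blue-row sleeve axis runs (512,136)→(667,150), the base's corners are (32,127),(388,126),(386,54),(36,50), and the anvil's inner top edge is at x=352; the red grip top is at about (116,76). In the scene view the sleeve's near end is at (118,402) and its far end at (256,292).

```bash
python3 - <<'E'
from h import *
S,T=capture("scene"),capture("top")
t1=lambda x,y:((x+.5)/4-.5+160,(y+.5)/4-.5+205)
t2=lambda x,y:((x-440+.5)/4-.5+305,(y+.5)/4-.5+175)
s1=lambda x,y:((x+.5)/4-.5+145,(y-205+.5)/4-.5+225)
s2=lambda x,y:((x-400+.5)/4-.5+220,(y-205+.5)/4-.5+140)
np.set_printoptions(precision=1,suppress=True)
a,b=onz(T,t2(512,136),23),onz(T,t2(667,150),23); d=a-b
print("sleeve T",a,b,np.linalg.norm(d),(a+b)/2,np.degrees(np.arctan2(-d[0],d[1])))
for n,p,q in (("nearend",(118,402),(667,150)),("far",(256,292),(512,136))): print(n,tri(S,s1(*p),T,t2(*q)), onz(S,s1(*p),23))
print("rackcorners",[onz(T,t2(*q),7)[:2] for q in((501,27),(679,47))])
print("base",[onz(T,t1(*q),9)[:2] for q in((32,127),(388,126),(386,54),(36,50))])
print("base S",[onz(S,s2(*q),9)[:2] for q in((440,432),(503,460),(689,280))])
print("anvil inner top",[onz(T,t1(*q),55)[:2] for q in((352,54),(352,112))])
print("anvil outer top",[onz(T,t1(*q),55)[:2] for q in((380,54),(378,112))])
print("red top corners",[onz(T,t1(*q),81)[:2] for q in((101,58),(131,58),(128,96),(101,96))])
print("tri anvil inner R top", tri(S,s2(452,372),T,t1(378,112)), "grip top", tri(S,s2(611,238),T,t1(115,76)))
for n,c in(("T",T),("S",S)):
    I=c["image"].astype(int); m=(I[...,0]>90)&(I[...,1]<60)&(I[...,2]<60); v,u=np.nonzero(m); print(n,m.sum(),u.mean(),v.mean(),u.min(),u.max(),v.min(),v.max())
E
```

```text
sleeve T [ 545.5 -156.2   23. ] [ 533.5 -277.6   23. ] 122.03868585523526 [ 539.5 -216.9   23. ] -5.638477922886462
nearend [ 533.2 -275.6   28.4] [ 530.3 -272.    23. ]
far [ 545.8 -155.7   23.5] [ 545.9 -155.    23. ]
rackcorners [array([ 638.6, -153. ]), array([ 621. , -296.1])]
base [array([462.6, 332. ]), array([461.6,  52.4]), array([518.9,  53.9]), array([523.9, 331.7])]
base S [array([464.6,  51.3]), array([523. ,  49.6]), array([527.8, 323. ])]
anvil inner top [array([511.1,  79. ]), array([466.5,  78.9])]
anvil outer top [array([511. ,  57.6]), array([466.4,  59.2])]
red top corners [array([504.8, 266.1]), array([504.6, 243.6]), array([476. , 244.9]), array([476.1, 265.1])]
tri anvil inner R top [468.1  61.3  60.3] grip top [491.5 255.7  76.9]
T 58 188.25862068965517 224.10344827586206 185 191 220 228
S 24 272.5 147.5 269 276 146 149
```

Measured: sleeve centre (539.5, -216.5, 23), axis yaw about -5.7° and length 122 (so it's the long one). Groove at x≈490.5, anvil face y≈79, jaw top ≈(490.5, 254, 81). Heights agree with the text. Next I move over the rack with the fingers part-open, so they stay clear of the neighbouring sleeves.

```bash
python3 -m handwheel '[[[23,-50,0,0,0,-5.1,0.06],[23,-50,0,0,0,-5.1,0.06],[23,-50,0,0,0,-5.1,0.06],[23,-50,0,0,0,-5.1,0.06],[23,-50,0,0,0,-5.1,0.06],[23,-50,0,0,0,-5.1,0.06],[23,-50,0,0,0,-5.1,0.06],[23,-50,0,0,0,-5.1,0.06]]]' 60
```

```text
time_s: 1.3
eef_pos: [399.4, 77.2, 239.5]
ee_rot: [0.0, 0.538, 0.843, 0.0]
force: [2.1, 0.2, -0.1]
grip_width: 0.536
grip_force: 0.0
```

```bash
python3 -m handwheel '[[[23,-49,-20,0,0,-5.1,0.06],[23,-49,-20,0,0,-5.1,0.06],[23,-49,-20,0,0,-5.1,0.06],[24,-49,-20,0,0,-5.1,0.06],[24,-49,-20,0,0,-5.1,0.06],[23,-49,-20,0,0,-5.1,0.06],[0,0,0,0,0,0,0.06]]]'
python3 - <<'E'
from h import *
S,T=capture("scene"),capture("top"); s=sense(); print(s["eef_pos"],s["ee_rot"],s["grip_width"])
cv2.imwrite("pics/c2.png",np.hstack([crop(T,300,160,90,90,4),crop(S,140,190,105,90,4)]))
print(proj(T,s["eef_pos"]),proj(S,s["eef_pos"]))
E
```

```text
time_s: 2.17
eef_pos: [538.8, -217.5, 116.9]
ee_rot: [-0.001, 0.742, 0.67, -0.0]
force: [0.2, 0.9, -0.1]
grip_width: 0.528
grip_force: 0.0
[ 538.73258832 -214.86022795  118.94451806] [-4.99560890e-04  7.40592880e-01  6.71953818e-01 -4.95011104e-05] 0.5297159633469825
[[347.18958594 204.45852941]] [[187.08609418 233.09887799]]
```

View pics/c2.png

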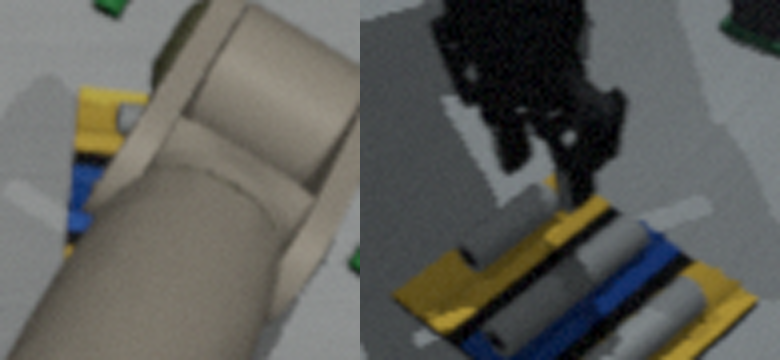

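The arm hides the sleeve in the top view. In the scene view the fingers hang over the blue row, around (545,180), and straddle the sleeve. Descending.

```bash
python3 -m handwheel '[[[0.5,-1,-25,0,0,0,0.06],[0,0,-25,0,0,0,0.06],[0,0,-20,0,0,0,0.06],[0,0,-14,0,0,0,0.06],[0,0,0,0,0,0,0.06]]]'
python3 - <<'E'
from h import *
S=capture("scene"); s=sense(); print(s["eef_pos"],s["force"])
cv2.imwrite("pics/c3.png",crop(S,140,200,105,100,5))
E
```

```text
time_s: 2.9
eef_pos: [539.3, -215.3, 35.2]
ee_rot: [-0.0, 0.74, 0.672, -0.0]
force: [-0.5, 0.3, 0.5]
grip_width: 0.53
grip_force: 0.0
[ 539.63477392 -215.66145624   35.87522777] [ 0.43213942 -0.05082698  0.37261658]
```

View pics/c3.png

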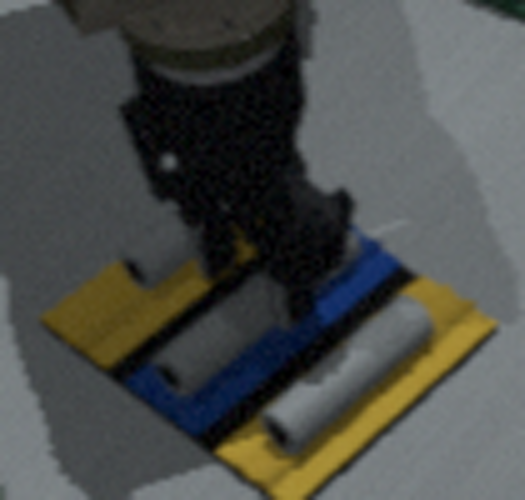

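The fingers straddle the sleeve near its middle, (250,270), clear of the neighbours. Going down the rest and gripping.

```bash
python3 -m handwheel '[[[0,0,-10,0,0,0,0.06],[0,0,-6,0,0,0,0.06],[0,0,0,0,0,0,-0.3],[0,0,0,0,0,0,-0.6],[0,0,0,0,0,0,-1],[0,0,0,0,0,0,-1],[0,0,0,0,0,0,-1]]]' 40
```

```text
time_s: 3.82
eef_pos: [540.0, -216.2, 19.7]
ee_rot: [0.001, 0.741, 0.672, 0.0]
force: [6.3, 0.1, 0.6]
grip_width: 0.287
grip_force: 39.9
```

```bash
python3 -m handwheel '[[[0,0,6,0,0,0,-1],[0,0,20,0,0,0,-1],[0,0,40,0,0,0,-1],[0,0,40,0,0,0,-1],[-6,45,0,0,0,0.6,-1],[-6,45,0,0,0,0.6,-1],[-6,45,0,0,0,0.6,-1],[-6,45,0,0,0,0.7,-1]]]' 60
python3 -m handwheel '[[[-6,45,0,0,0,0.6,-1],[-6,45,0,0,0,0.7,-1],[-6,45,0,0,0,0.7,-1],[-6,40,0,0,0,0.6,-1],[-2,19,-20,0,0,0,-1],[0,0,-20,0,0,0,-1],[0,0,0,0,0,0,-1]]]'
python3 - <<'E'
from h import *
S,T=capture("scene"),capture("top"); s=sense(); print(s["eef_pos"],s["ee_rot"],s["grip_width"],s["force"])
cv2.imwrite("pics/c4.png",np.hstack([crop(T,155,190,110,80,3.5),crop(S,215,110,100,80,3.5)]))
E
```

```text
time_s: 4.82
eef_pos: [514.2, -34.6, 125.1]
ee_rot: [-0.001, 0.726, 0.688, -0.001]
force: [0.1, 0.1, -2.5]
grip_width: 0.281
grip_force: 59.1
time_s: 5.7
eef_pos: [488.0, 157.9, 84.1]
ee_rot: [-0.001, 0.71, 0.704, -0.002]
force: [-0.1, 0.1, -1.7]
grip_width: 0.284
grip_force: 59.0
[489.39137667 157.70296448  85.77119823] [-8.61523058e-05  7.10088967e-01  7.04111918e-01 -2.41511122e-04] 0.27850839141349976 [ 0.27803485  0.27616389 -2.30627412]
```

View pics/c4.png

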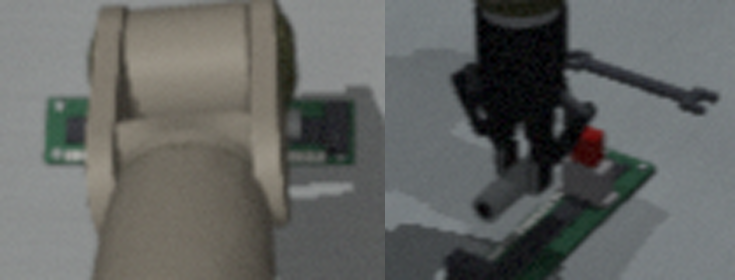

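The sleeve hangs over the groove: scene-view near end at (485,210), jaw behind it at (590,180); in the top view the sleeve's anvil end is at (293,122), in line with the groove. A quick check of the groove's line in x, then lowering.

```bash
python3 - <<'E'
from h import *
S,T=capture("scene"),capture("top")
t1=lambda x,y:((x+.5)/4-.5+160,(y+.5)/4-.5+205)
for x in(80,200,330):
  print([onz(T,t1(x,y),z)[:2].round(1) for y,z in((53,9),(73,15),(105,15),(126,9))])
print(onz(T,(155+293/3.5,190+123/3.5),89), onz(S,(215+(485-385)/3.5,110+210/3.5),89))
for u in(232,240,246,252): print(u,T["image"][214:242,u].sum(1)//3)
E
```

```text
[array([521.2, 296.7]), array([504.2, 294.8]), array([478.9, 293.8]), array([463.1, 294.3])]
[array([520.6, 201.4]), array([503.6, 200.3]), array([478.3, 199.7]), array([462.6, 200.1])]
[array([520. ,  98.3]), array([503. ,  97.9]), array([477.7,  97.7]), array([461.9,  97.9])]
[484.30650176 104.08913252  89.        ] [488.82589453  95.83884295  89.        ]
232 [120 118 117 116 118 116 117 117 116 120 121 123 127 127 131 134 134 138
 141 143 142 141 140 140 139 134 130 127]
240 [123 128 126 100  65  43  48  60  70  71  75  81  79  75  61  42  35  36
  47  77  96  94  71  74  86  86  87  87]
246 [142 139 111  90  62  44  35  33  35  30  29  33  39  39  37  31  32  30
  39  71  93  95  73  76  86  89  86  93]
252 [140 135 112  88  63  41  42  44  41  35  33  34  38  40  37  40  39  40
  34  26  62  66  51  73  84  88  88  93]
```

```bash
python3 -m handwheel '[[[1,0,-20,0,0,0,-1],[0,0,-20,0,0,0,-1],[0,0,-13,0,0,0,-1],[0,0,0,0,0,0,-1]]]'
```

```text
time_s: 6.4
eef_pos: [490.3, 157.9, 32.1]
ee_rot: [-0.0, 0.71, 0.704, -0.0]
force: [-0.3, 0.2, -1.8]
grip_width: 0.281
grip_force: 59.0
```

```bash
python3 - <<'E'
from h import *
S,T=capture("scene"),capture("top"); s=sense(); e=s["eef_pos"]; print(e,s["ee_rot"])
cv2.imwrite("pics/c5.png",np.hstack([crop(T,225,200,40,50,8),crop(S,225,140,60,50,8)]))
for x in(238,242,): print(T["image"][214:240,x].sum(1)//3)
print("expect end T",proj(T,[[490.5,98,36],[490.5+13,98,36],[490.5-13,98,36]]),"S",proj(S,[490.5,98,36]))
E
```

```text
[490.90966461 157.95999757  33.00430846] [3.51291123e-04 7.10016337e-01 7.04184997e-01 4.09155639e-04]
[40 38 35 37 35 30 33 31 30 49 52 63 73 72 74 71 64 54 49 70 74 72 60 61
 67 69]
[136 136 113  88  68  42  42  41  40  36  43  43  30  43  44  39  38  41
  47  66  88  91  72  77  87  88]
expect end T [[241.71230257 225.78938106]
 [241.73714199 221.63275241]
 [241.68734805 229.96526985]] S [[245.07294981 183.93913194]]
```

View pics/c5.png

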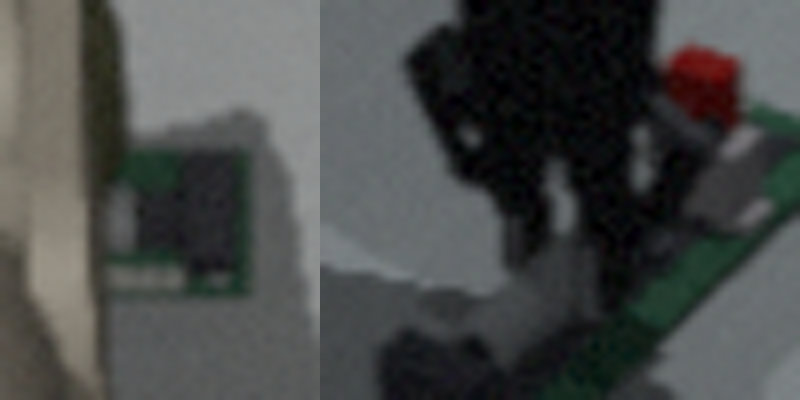

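The sleeve's end (top crop (120,218)) sits about level with the groove's band (150,220). Correcting for height, that puts the sleeve perhaps 2–3 mm short of the groove's centre in x. I'll shift part of that, then feel for the V while lowering slowly.

```bash
python3 -m handwheel '[[[1,0,-3,0,0,0,-1],[0.5,0,-3,0,0,0,-1],[0,0,-1.5,0,0,0,-1],[0,0,0,0,0,0,-1]]]'; python3 -m handwheel '[[[0,0,-1.5,0,0,0,-1],[0,0,0,0,0,0,-1]]]'; python3 -m handwheel '[[[0,0,-1,0,0,0,-1],[0,0,0,0,0,0,-1]]]'
```

```text
time_s: 7.0
eef_pos: [491.9, 158.0, 24.7]
ee_rot: [-0.0, 0.71, 0.704, -0.0]
force: [0.5, -0.4, -2.0]
grip_width: 0.277
grip_force: 59.0
time_s: 7.25
eef_pos: [491.9, 158.0, 23.2]
ee_rot: [-0.0, 0.71, 0.704, -0.0]
force: [0.1, -0.1, -2.5]
grip_width: 0.28
grip_force: 59.0
time_s: 7.5
eef_pos: [492.0, 158.0, 22.3]
ee_rot: [0.0, 0.71, 0.704, 0.0]
force: [0.1, -0.1, -1.7]
grip_width: 0.282
grip_force: 59.0
```

```bash
for i in 1; do python3 -m handwheel '[[[0,0,-0.7,0,0,0,-1],[0,0,0,0,0,0,-1]]]'; done; python3 -m handwheel '[[[0,0,-0.6,0,0,0,-1],[0,0,0,0,0,0,-1]]]'; python3 -m handwheel '[[[0,0,-0.5,0,0,0,-1],[0,0,0,0,0,0,-1]]]'
```

```text
time_s: 7.75
eef_pos: [492.3, 158.0, 22.0]
ee_rot: [0.0, 0.71, 0.704, 0.0]
force: [0.6, 0.5, 2.8]
grip_width: 0.279
grip_force: 59.6
time_s: 8.0
eef_pos: [492.4, 158.0, 21.9]
ee_rot: [0.0, 0.71, 0.704, 0.0]
force: [-2.0, -0.2, 10.6]
grip_width: 0.28
grip_force: 60.3
time_s: 8.25
eef_pos: [492.5, 158.0, 21.8]
ee_rot: [0.001, 0.71, 0.704, 0.0]
force: [-3.8, -1.3, 14.2]
grip_width: 0.284
grip_force: 60.7
```

Contact came at the expected height, with the weight carried and only a small side force, so the sleeve is seated. Release, rise and look.

```bash
python3 -m handwheel '[[[-0.5,0,0.8,0,0,0,-1],[0,0,0,0,0,0,-0.3],[0,0,0,0,0,0,-0.1],[0,0,0,0,0,0,0.06],[0,0,0,0,0,0,0.06],[0,0,20,0,0,0,0.06],[0,0,40,0,0,0,0.06],[0,0,50,0,0,0,0.06]]]'
python3 -m handwheel '[[[-20,0,30,0,0,0,0.06],[-62,0,0,0,0,0,0.06],[-62,0,0,0,0,0,0.06],[0,0,0,0,0,0,0.06]]]'
python3 - <<'E'
from h import *
S,T=capture("scene"),capture("top")
cv2.imwrite("pics/c6.png",np.hstack([crop(T,160,190,110,75,3.6),crop(S,215,125,105,75,3.6)]))
E
```

```text
time_s: 9.25
eef_pos: [490.9, 157.9, 131.9]
ee_rot: [-0.001, 0.71, 0.704, -0.001]
force: [1.8, 0.2, 0.3]
grip_width: 0.53
grip_force: 0.0
time_s: 9.75
eef_pos: [343.8, 158.1, 161.0]
ee_rot: [-0.001, 0.71, 0.705, -0.001]
force: [-0.2, 0.4, 0.6]
grip_width: 0.533
grip_force: 0.0
```

View pics/c6.png

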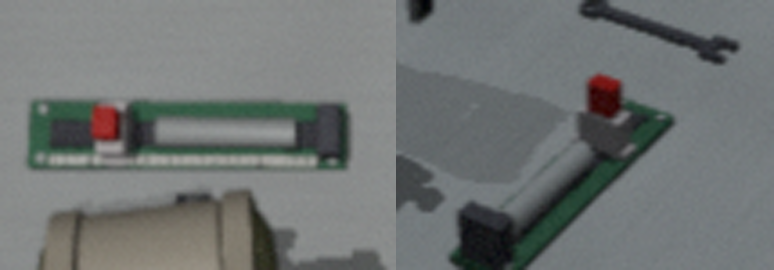

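The sleeve lies in the groove (top crop, (155,130)–(295,133)), short of the anvil at x=318, with the jaw at x=125. Now gripping the red jaw grip across x.

```bash
python3 -m handwheel '[[[49,32,0,0,0,0,0.5],[49,32,0,0,0,0,0.5],[49,32,0,0,0,0,0.5],[0.5,0.5,-30,0,0,0,0.5],[0,0,-30,0,0,0,0.5],[0,0,0,0,0,0,0.5]]]' 40; python3 -m handwheel '[[[0,0,-12,0,0,0,0.5],[0,0,-12,0,0,0,0.5],[0,0,-12,0,0,0,0.5],[0,0,0,0,0,0,0.5]]]'
```

```text
time_s: 10.6
eef_pos: [494.9, 254.2, 99.2]
ee_rot: [-0.001, 0.71, 0.704, -0.002]
force: [0.2, -0.0, 0.6]
grip_width: 0.753
grip_force: 0.0
time_s: 11.1
eef_pos: [494.5, 254.4, 64.4]
ee_rot: [-0.0, 0.71, 0.704, -0.001]
force: [-0.4, -0.1, 0.9]
grip_width: 0.748
grip_force: 0.0
```

```bash
python3 -m handwheel '[[[-2.5,0,-3,0,0,0,0.5],[0,0,0,0,0,0,0],[0,0,0,0,0,0,-0.2],[0,0,0,0,0,0,-1],[0,0,0,0,0,0,-1],[0,0,0,0,0,0,-1]]]' 25
```

```text
time_s: 11.85
eef_pos: [494.3, 254.6, 63.1]
ee_rot: [0.001, 0.71, 0.704, 0.002]
force: [7.8, -0.6, -0.1]
grip_width: 0.321
grip_force: 30.9
```

The jaw's true x is about 494, so I relieve the side load and drag toward the anvil.

```bash
python3 -m handwheel '[[[2,0,0,0,0,0,-1],[0,0,0,0,0,0,-1],[0,-2,0,0,0,0,-1],[0,-3,0,0,0,0,-1]]]' 60;  python3 -m handwheel '[[[0,-4,0,0,0,0,-1],[0,-4,0,0,0,0,-1],[0,-4,0,0,0,0,-1]]]'
```

```text
time_s: 12.35
eef_pos: [494.4, 250.0, 63.1]
ee_rot: [-0.0, 0.71, 0.704, 0.0]
force: [-3.2, 1.2, 7.4]
grip_width: 0.31
grip_force: 61.7
time_s: 12.72
eef_pos: [494.3, 237.9, 63.1]
ee_rot: [-0.0, 0.71, 0.704, 0.0]
force: [-4.3, 1.9, 7.7]
grip_width: 0.319
grip_force: 61.8
```

```bash
cat > red.py <<'E'
from h import *
S=capture("scene"); I=S["image"].astype(int); m=(I[...,0]>60)&(I[...,0]>2*I[...,1])&(I[...,0]>2*I[...,2]); m[:, :230]=0;m[:, 320:]=0;m[:130]=0;m[200:]=0
v,u=np.nonzero(m); print("red px",m.sum(),u.min(),u.max(),v.min(),v.max())
E
python3 red.py; python3 -m handwheel '[[[0,-4,0,0,0,0,-1],[0,-4,0,0,0,0,-1],[0,-4,0,0,0,0,-1],[0,0,0,0,0,0,-1]]]'; python3 red.py
python3 -c "
from h import *
S=capture('scene');print(proj(S,[[494,254,65],[494,238,65],[494,226,65]]))"
```

```text
time_s: 13.28
eef_pos: [494.1, 225.7, 63.1]
ee_rot: [-0.0, 0.71, 0.704, -0.0]
force: [-6.0, 0.1, 9.2]
grip_width: 0.314
grip_force: 62.0
[[272.79931007 151.43510264]
 [270.20668769 153.85099654]
 [268.23614579 155.68721464]]Traceback (most recent call last):
  File "red.py", line 3, in <module>
    v,u=np.nonzero(m); print("red px",m.sum(),u.min(),u.max(),v.min(),v.max())
                                              ~~~~~^^
    return umr_minimum(a, axis, None, out, keepdims, initial, where)
ValueError: zero-size array to reduction operation minimum which has no identity
Traceback (most recent call last):
  File "red.py", line 3, in <module>
    v,u=np.nonzero(m); print("red px",m.sum(),u.min(),u.max(),v.min(),v.max())
                                              ~~~~~^^
ValueError: zero-size array to reduction operation minimum which has no identity
```

Red is hidden or in shadow, so I'll look once.

```bash
python3 - <<'E'
from h import *
S,T=capture("scene"),capture("top")
cv2.imwrite("pics/c7.png",cv2.convertScaleAbs(np.hstack([crop(T,180,205,85,60,4.5),crop(S,220,125,85,60,4.5)]),alpha=1.6))
E
```

```text
(no output)
```

View pics/c7.png

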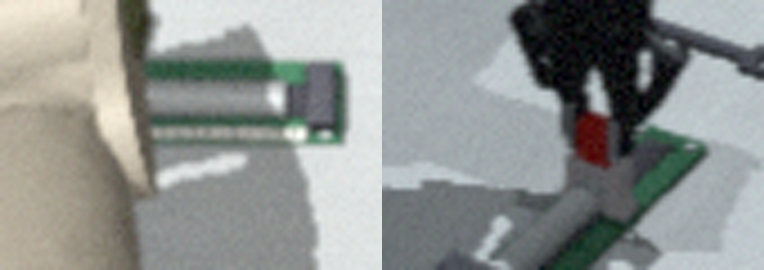

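The red grip at (593,140) is between the fingers and the jaw travels with it. The sleeve's end (287,97) is still about 14 mm short of the anvil at (307,95). Creeping on.

```bash
python3 -m handwheel '[[[0,-3,0,0,0,0,-1],[0,-3,0,0,0,0,-1],[0,-2,0,0,0,0,-1],[0,0,0,0,0,0,-1]]]';for i in 1; do python3 -m handwheel '[[[0,-1,0,0,0,0,-1],[0,-1,0,0,0,0,-1]]]'; done; python3 -m handwheel '[[[0,-1,0,0,0,0,-1]]]'; python3 -m handwheel '[[[0,-0.7,0,0,0,0,-1]]]'
```

```text
time_s: 13.98
eef_pos: [494.0, 218.0, 63.1]
ee_rot: [-0.001, 0.71, 0.704, -0.0]
force: [-5.3, 2.3, 8.5]
grip_width: 0.316
grip_force: 62.0
time_s: 14.22
eef_pos: [494.0, 216.2, 63.1]
ee_rot: [-0.001, 0.71, 0.704, 0.0]
force: [-5.3, 4.5, 9.8]
grip_width: 0.316
grip_force: 62.0
time_s: 14.35
eef_pos: [493.9, 215.2, 63.1]
ee_rot: [-0.001, 0.71, 0.704, 0.0]
force: [-5.9, 4.6, 9.3]
grip_width: 0.321
grip_force: 62.0
time_s: 14.48
eef_pos: [493.9, 214.5, 63.1]
ee_rot: [-0.001, 0.71, 0.704, 0.0]
force: [-5.0, 3.2, 9.4]
grip_width: 0.31
grip_force: 62.0
```

```bash
python3 -m handwheel '[[[0,-0.7,0,0,0,0,-1]]]'; python3 -m handwheel '[[[0,-0.7,0,0,0,0,-1]]]'; python3 -m handwheel '[[[0,-0.5,0,0,0,0,-1]]]'; python3 -m handwheel '[[[0,-0.5,0,0,0,0,-1]]]'
```

```text
time_s: 14.6
eef_pos: [493.9, 213.8, 63.1]
ee_rot: [-0.001, 0.71, 0.704, 0.0]
force: [-5.7, 3.8, 9.8]
grip_width: 0.318
grip_force: 62.0
time_s: 14.72
eef_pos: [493.9, 213.2, 63.1]
ee_rot: [-0.001, 0.71, 0.704, 0.0]
force: [-5.5, 3.9, 9.2]
grip_width: 0.314
grip_force: 62.0
time_s: 14.85
eef_pos: [493.9, 212.6, 63.1]
ee_rot: [-0.001, 0.71, 0.704, 0.0]
force: [-5.7, 3.7, 10.4]
grip_width: 0.318
grip_force: 62.0
time_s: 14.98
eef_pos: [493.9, 212.1, 63.1]
ee_rot: [-0.001, 0.71, 0.704, 0.0]
force: [-5.9, 3.3, 9.1]
grip_width: 0.315
grip_force: 62.0
```

```bash
python3 -m handwheel '[[[0,-0.5,0,0,0,0,-1]]]'; python3 -m handwheel '[[[0,-0.5,0,0,0,0,-1]]]'
```

```text
time_s: 15.1
eef_pos: [493.9, 211.7, 63.1]
ee_rot: [-0.001, 0.71, 0.704, 0.0]
force: [-6.6, 3.2, 9.1]
grip_width: 0.319
grip_force: 62.0
time_s: 15.22
eef_pos: [493.9, 211.2, 63.1]
ee_rot: [-0.001, 0.71, 0.704, 0.0]
force: [-6.3, 3.7, 9.1]
grip_width: 0.315
grip_force: 62.0
```

```bash
python3 -m handwheel '[[[0,-0.5,0,0,0,0,-1]]]'; python3 -m handwheel '[[[0,-0.5,0,0,0,0,-1]]]'
```

```text
time_s: 15.35
eef_pos: [493.9, 210.7, 63.1]
ee_rot: [-0.001, 0.71, 0.704, 0.0]
force: [-5.6, 6.5, 9.5]
grip_width: 0.32
grip_force: 62.0
time_s: 15.48
eef_pos: [493.9, 210.7, 63.1]
ee_rot: [-0.001, 0.71, 0.704, 0.001]
force: [-5.0, 9.3, 9.3]
grip_width: 0.315
grip_force: 61.9
```

```bash
python3 -m handwheel '[[[0,-0.5,0,0,0,0,-1]]]'; python3 -m handwheel '[[[0,-0.5,0,0,0,0,-1]]]'
```

```text
time_s: 15.6
eef_pos: [493.9, 210.6, 63.1]
ee_rot: [-0.001, 0.71, 0.704, 0.001]
force: [-5.9, 13.2, 8.7]
grip_width: 0.315
grip_force: 61.8
time_s: 15.72
eef_pos: [493.9, 210.6, 63.2]
ee_rot: [-0.002, 0.71, 0.704, 0.001]
force: [-4.4, 16.1, 7.5]
grip_width: 0.316
grip_force: 61.7
```

Contact: motion stopped at y=210.7, matching the predicted 79+120+12=211, and force rose from about 3.5 to 16 N. Release and withdraw.

```bash
python3 -m handwheel '[[[0,0,0,0,0,0,-0.2],[0,0,0,0,0,0,0.1],[0,0,0,0,0,0,0.5],[0,0,0,0,0,0,0.5],[0,0,15,0,0,0,0.5],[0,0,30,0,0,0,0.5],[0,0,50,0,0,0,0.5],[-40,0,10,0,0,0,0.5]]]'; python3 -m handwheel '[[[-55,0,0,0,0,0,0.5],[-55,0,0,0,0,0,0.5],[0,0,0,0,0,0,0.5],[0,0,0,0,0,0,0.5]]]'
python3 - <<'E'
from h import *
S,T=capture("scene"),capture("top")
o=np.zeros((560,800,3),np.uint8)
a=np.hstack([crop(T,170,205,95,60,4),crop(S,220,125,95,60,4)]);o[:240,:a.shape[1]]=a
b=np.hstack([crop(T,80,90,310,160,1.25),crop(S,130,110,310,240,1.25)[:200]]) ;o[250:250+b.shape[0],:b.shape[1]]=b
cv2.imwrite("pics/c8.png",cv2.convertScaleAbs(o,alpha=1.4))
E
```

```text
time_s: 16.73
eef_pos: [456.6, 208.4, 171.2]
ee_rot: [0.002, 0.71, 0.704, 0.003]
force: [-0.7, 0.7, -0.4]
grip_width: 0.755
grip_force: 0.0
time_s: 17.23
eef_pos: [345.4, 208.5, 168.3]
ee_rot: [0.001, 0.71, 0.704, 0.001]
force: [0.6, 0.3, 0.5]
grip_width: 0.75
grip_force: 0.0
```

View pics/c8.png

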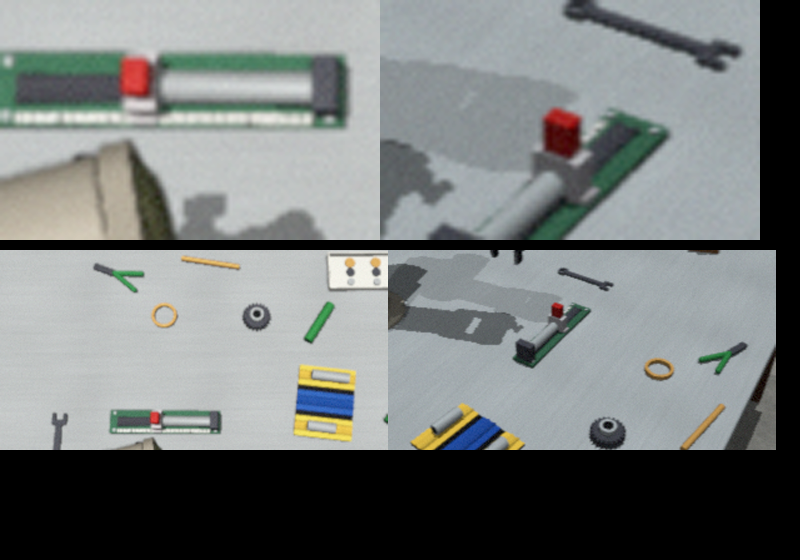

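The sleeve fills the groove from the jaw (160,85) to the anvil (313,85) with no visible gap. The other two sleeves and the bystanders are where they were, and the arm is clear.

```bash
python3 -c "
from rig import *
print(finish_job())"
```

```text
the job is handed in; nothing more can be done
None
```

The job is handed in: the long sleeve from the blue row lies in the gauge, closed between anvil and jaw with about 12 N of extra push at contact and no gap visible in the last picture; the other sleeves, gear, ring and spanner were left alone, and the arm finished clear at about 17 s.

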